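Hang the test panel carrier on the free-swinging snap hook

TASK

Take the panel carrier with the yellow tab, keep it upright, and use its cross bar to push the free-swinging snap hook on the drying stand gently back until it rests steady against its stop with the orange gate still shut. From there press the bar on through the gate, lower it into the hook until the gate has snapped shut behind it, let go and leave it hanging quietly; do not grip the hook or disturb the spare carrier and the small cans.

Things in the scene. Friction and masses are not known exactly. Their poses are not given: they have to be found in the camera images.
- stand: Grey fixed drying stand. Origin on the table right below the resting hook's saddle; x points from the hook's mouth to its back, z up. Base plate 150 x 150 x 14 mm centred at x = 170, y = 130 mm, with a post 22 mm thick. Arm 353 to 369 mm high: from the post along y to y = 0, then 36 mm wide forward to x = 45. Carriage under the arm, x = 21 to 55, 303 to 352 mm high.
- carriage (a joint): How far (m) the brass carriage with the hook's pivot has been pushed back (stand's +x) under the arm against its spring, 0 at rest, at most 0.025. It gives way above about 2 N, 0.7 N per mm.
- hook (a joint): Swing (rad) of the 140 g counterweighted steel snap hook about an axis along the stand's y through the pivot, which lies at x = 30 mm, 115 mm above the saddle. 0 hanging at rest; positive with the lower end pushed back to the stand's +x, where it meets a stop at 0.16; forward to -0.4. Nearly frictionless: any push swings it away.
- saddle (a point): Where the centre of a hung cross bar lies on the hook: stand's x = 0, 200 mm above the table at rest. The hook is bent from 8 mm round wire in the stand's x-z plane: bottom of the wire 11 mm below this point, front leg (tip) at x = -13 mm with its top 7 mm above, rear leg at x = +17 mm up to 46 mm above; from there a nose runs forward to x = -13 mm, the shank goes up and back to the pivot.
- gate (a joint): Orange spring gate (rad): a 5 mm pin at x = -13 mm closing the mouth, hinged at the nose 46 mm above the saddle, its lower end 10 mm above the saddle, over the tip. 0 shut, opens inwards (to +x), at most 0.95. A bar pressed on its lower end needs about 3 to 6 N; with the bar pressed in to open it 0.4 and more, then lowered to some 9 mm above the saddle, it snaps shut over the bar.
- carrier: Panel carrier to hang: 240 g, upright on a black drip tray 56 x 104 x 10 mm; origin under the tray's centre, z up. White panel with black checker, 5 x 94 x 78 mm, in the y-z plane, topped at 85 mm. Above it a bail of 6 mm wire: uprights at y = +/-20 mm up to the cross bar; from its ends two level wires run to a second bar at x = -67 mm, then the yellow tab.
- carrier_bar (a point): Middle of the 6 mm cross bar (along the carrier's y, 40 mm long), at x = 0, 150 mm above the underside. This bar goes on the saddle, entering the hook's mouth from the front with the carrier's x along the stand's x; the hook's lower bend passes between the uprights.
- carrier_tab (a point): Centre of the yellow tab, 85 mm in front (-x) of the cross bar and 154 mm above the underside: 34 mm along x, 10 mm thick along y, 34 mm high.
- spare: Another carrier, same build, with a blue panel and a grey tab; not to be used. Origin under its tray.
- can_brown: Small paint can, 76 mm across, 100 mm tall; origin under it.
- can_amber: Amber paint can, 76 mm across, 100 mm tall; origin under it.

How it is judged:
On the way, in this order (a step that is already met when the one before it is completed fails the run):
1. the carrier pushes the hook back against its stop and holds it steady there, gate still shut (value of joint hook above 0.13 rad and velocity of joint hook between -0.15 and 0.15 rad/s and value of joint gate below 0.15 rad and contact force between carrier and stand above 0.1 N), for 0.3 s.
2. the carrier's bar presses the gate open (value of joint gate above 0.25 rad and distance between carrier_bar and saddle below 0.035 m and contact force between carrier and stand above 0.5 N), for 0.02 s.
At the end, for the whole second after the job is handed in: The carrier hangs on the hook: its cross bar within 10 mm of the saddle point, gate shut (under 0.15 rad), its weight on the hook, tilted less than 0.25 rad, moving slower than 0.12 m/s and the hook turning slower than 0.5 rad/s (distance between carrier_bar and saddle below 0.01 m and value of joint gate below 0.15 rad and contact force between carrier and stand above 0.5 N and angle between carrier's own z axis and vertical below 0.25 rad and linear speed of carrier below 0.12 m/s and velocity of joint hook between -0.5 and 0.5 rad/s); the robot touches nothing.
It fails at once if the gripper presses on the hook or stand with more than 10 N (contact force between any of the fingers, the arm and stand above 10 N).
It fails at once if the carrier presses on the hook or stand with more than 15 N (contact force between carrier and stand above 15 N).
It fails at once if the carrier is tipped more than 0.6 rad (angle between carrier's own z axis and vertical above 0.6 rad).
It fails at once if the spare carrier or a small can is moved more than 30 mm (distance of any of spare, can_brown, can_amber from where it was at the start of the episode above 0.03 m).
It also fails if it takes over 67 s, if anything falls off the work surface, if the arm or the gripper's body presses on something with over 40 N, if the wrist force passes 120 N, or if a joint passes its speed limit or range.

ROBOT

A 6-joint arm with a two-finger parallel gripper is mounted at the origin on the work surface. World frame = base frame: x ahead of the robot, y to its left, z up, the work surface at z = 0. Lengths are in m, angles in rad, forces in N, time in s.
With the tool pointing down it reaches from about 0.3 to 0.75 m from the base axis. Payload 8.5 kg.
Tool frame: the origin (TCP) lies at the very end of the fingers, on their centre line; the grasp point (between the pads) lies 19 mm behind it (env.hold_point_z is the distance from the TCP to the grasp point, in m); z points along the fingers, y is the line along which they close (so a half turn about z gives the same grasp; the last joint's range is limited). The gripper opens to 85 mm and grips with 20 to 120 N. Pads are 22 mm wide; open, the fingers measure 114 mm over their backs; the gripper's body (76 mm by 85 mm) begins 54 mm behind the grasp point. The pads swing forward as they close: fully open they stand 13 mm farther back than shut.
Start: joints at [1.113, 0.381, 1.297, -0, 1.464, -0.215], TCP at [0.132, 0.534, 0.231] pointing down, gripper open.
Joint ranges: [-3.11, 3.11], [-0.89, 2.33], [0.22, 2.48], [-1.42, 4.56], [0.17, 2.85], [-2.88, 2.88]. Speed limits (rad/s): [2.39, 2.39, 3.14, 3.14, 3.14, 3.14].

INTERFACE

Orientations are given as a 3x3 rotation matrix whose columns are the frame's x, y, z axes.
In Python, from bench import env gives the robot as it stands.
- The arm moves only by the tool play_rows, never from a script. Its argument "steps" is text: rows parted by semicolons, each of 7 numbers parted by spaces: the shift along the tool's x, y, z in mm, then the turn, a rotation vector about the tool's x, y, z in rad, then the opening, from 0 (shut) to 1 (fully open). In form: x y z rx ry rz fingers; .... A call has 1 to 5 rows; each row is the pose to reach, as a shift and turn from the pose commanded when the call began, along the tool's axes at that moment; what a row does not reach only later rows make up. A row lasts 1/12 s, in which the tool goes at most 41.7 mm and 7.16 degrees, less where a joint would pass 70% of its speed; a pose out of reach is approached as far as the arm can. A call with a gripper value outside its range is refused whole. The fingers move at their own pace and stop on an object; "squeeze" is the grip in N (left out, the last holds). Time passes only in rows, so rows that repeat a pose let the fingers close. It gives the time, the measured TCP pose, the force, the opening and the grip force at its end, in the units of the state.
- env.read_state(): the state, without advancing time (a new reading comes with each control period).
- env.read_camera(name): name is "side" or "top"; returns (picture, depth): 400x640x3 uint8, red, green, blue; 400x640 float32, m along the optical axis (not along the pixel's ray), 0 where there is no reading.
- env.camera_info(name): a dict with "intrinsics" (3x3 intrinsics, pixels), "distortion" ([k1, k2, p1, p2, k3] as OpenCV has them; the pictures are not rectified), "xyz" and "orientation" of the camera in the world. Camera axes: x right, y up, looking along -z (the intrinsics and any distortion apply to the point x, -y, -z); pixel columns grow to the right and rows downward; lengths in m; the calibration is good to about 2 mm. A picture is of the moment at which its call begins. camera_info takes no time and is no camera call.
- env.finish_job(): hands the job in; it is judged then, once.
The state is a dict: "clock": time; "joint_pos": joint angles; "joint_velocities": joint speeds; "tau": joint torques, N m; "tcp_pos": TCP position; "eef_rot": TCP orientation; "ft_force": force on the tool from outside, world axes, zero at the start; "moment": the same for the moment, N m; "gripper_width": finger opening in m; "gripper_force": force on a finger pad.
Only numpy, scipy, OpenCV 4.12 (cv2) and the standard library are available. Lean on these libraries where they do the work, as an engineer would, in place of code of your own. Each camera call takes 0.05 s, during which the arm holds its last target. There are 200 camera calls.

## Working session

There is one attempt and no reset: what is moved stays moved. The work goes in short steps, Python scripts to look and compute and a tool call to move; the robot and the scene stay as the last step left them, time stands still between calls to the robot, and variables do not carry over. Pictures are saved under pics/ and viewed, at most 10 in all, crops included, and the job is handed in when it is done.

Besides the shell and the picture viewer there is one more tool, called after "Call:" in YAML: its name, and indented under it one key for each argument. play_rows: Moves the arm, as the interface text tells. Its arguments: {"type":"object","properties":{"steps":{"type":"string"},"squeeze":{"type":"number"}},"required":["steps"]}

```bash
mkdir -p pics; ls
python3 - <<'E'
from bench import env
import cv2,numpy as np
ims=[]
for n in("side","top"):
    p,d=env.read_camera(n); np.savez(f"pics/{n}0.npz",p=p,d=d)
    cv2.imwrite(f"pics/{n}0.png",p[:,:,::-1])
    print(n,env.camera_info(n))
s=env.read_state(); print(s); print(env.hold_point_z)
E
```

```text
pics
side {'intrinsics': array([[398.95708889,   0.        , 319.48716713],
       [  0.        , 398.95708889, 197.79897104],
       [  0.        ,   0.        ,   1.        ]]), 'distortion': array([0.02385088, 0.        , 0.        , 0.        , 0.        ]), 'xyz': array([ 0.31634724, -0.60247035,  0.92211116]), 'orientation': array([[ 0.92602127,  0.27148352, -0.26226191],
       [-0.37744086,  0.67478457, -0.6341957 ],
       [ 0.00479661,  0.68626707,  0.72733383]])}
top {'intrinsics': array([[410.26899687,   0.        , 321.77352231],
       [  0.        , 410.26899687, 193.77335557],
       [  0.        ,   0.        ,   1.        ]]), 'distortion': array([0.02335353, 0.        , 0.        , 0.        , 0.        ]), 'xyz': array([ 0.38280522, -0.00726612,  1.1936822 ]), 'orientation': array([[-0.00431831,  0.9811531 , -0.1931837 ],
       [-0.99961314, -0.00954336, -0.02612467],
       [-0.02747592,  0.19299615,  0.98081474]])}
{'clock': 0.1, 'joint_pos': array([ 1.11272490e+00,  3.81138653e-01,  1.29814475e+00,  7.46923151e-06,
        1.46363757e+00, -2.15298303e-01]), 'joint_velocities': array([ 0.001868  , -0.00183321, -0.00213901,  0.00039162, -0.00165645,
       -0.00058465]), 'tau': array([ 3.26709494e-03, -4.49224234e+01, -2.31659281e+01, -1.91143217e-04,
        3.71061571e-03,  2.93372511e-05]), 'tcp_pos': array([0.1320978 , 0.53362987, 0.23078171]), 'eef_rot': array([[-9.70674783e-01,  2.40395741e-01, -5.94069990e-04],
       [ 2.40396299e-01,  9.70674100e-01, -1.18809672e-03],
       [ 2.91034960e-04, -1.29606776e-03, -9.99999118e-01]]), 'ft_force': array([-0.0388521 ,  0.14050698, -0.16780429]), 'moment': array([-0.03697063,  0.01170729, -0.01008442]), 'gripper_force': 0.0, 'gripper_width': 0.08546875128331113}
0.0187
```

View pics/side0.png

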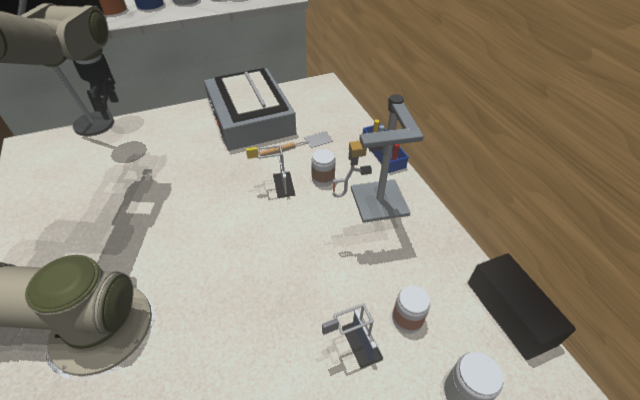

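View pics/top0.png

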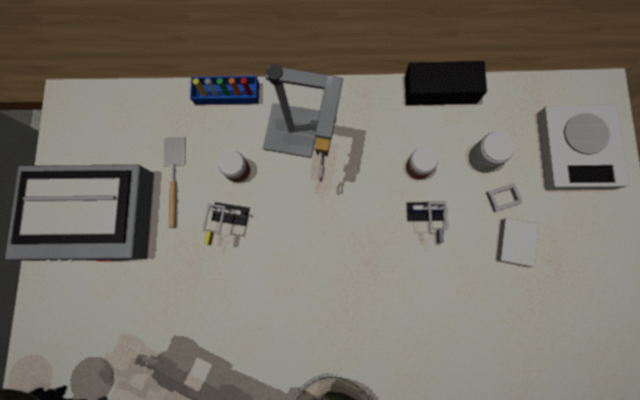

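The side view shows the yellow tab at (252,153), the carrier tray at (284,185), the hook at (345,180) and the stand arm at (390,138). The top view shows the tab at (208,238), the tray at (230,213), the carriage at (322,143), the stand arm at (330,105), the brown can at (234,166) and the spare at (427,213).

```bash
cat > h.py <<'E'
from bench import env
import cv2,numpy as np
def cloud(n,d):
    c=env.camera_info(n); v,u=np.mgrid[0:400,0:640].astype(np.float32)
    q=cv2.undistortPoints(np.stack([u.ravel(),v.ravel()],1)[:,None],c['intrinsics'],c['distortion'])[:,0]
    z=d.ravel()[:,None]; P=np.c_[q[:,:1]*z,-q[:,1:]*z,-z]
    P=P@c['orientation'].T+c['xyz']; P[d.ravel()==0]=np.nan
    return P.reshape(400,640,3)
def ray(n,uv):
    c=env.camera_info(n); q=cv2.undistortPoints(np.float32([[uv]]),c['intrinsics'],c['distortion'])[0,0]
    return c['xyz'],c['orientation']@np.array([q[0],-q[1],-1])
def onplane(n,uv,z):
    o,r=ray(n,uv); return o+r*(z-o[2])/r[2]
def tri(a,b):
    (o1,r1),(o2,r2)=ray("side",a),ray("top",b)
    s=np.linalg.lstsq(np.c_[r1,-r2],o2-o1,rcond=None)[0]; p,q=o1+s[0]*r1,o2+s[1]*r2
    return (p+q)/2,np.linalg.norm(p-q)
def box(P):
    (c,s,a)=cv2.minAreaRect(np.float32(P[:,:2]*1000)); return np.round(c,1),np.round(s,1),round(a,2)
E
cat > m.py <<'E'
from h import *
np.set_printoptions(precision=4,suppress=True)
cen={}
for n in("side","top"):
    f=np.load(f"pics/{n}0.npz"); p,d=f['p'],f['d']; P=cloud(n,d); z=P[...,2]
    hsv=cv2.cvtColor(p,cv2.COLOR_RGB2HSV); H,S,V=cv2.split(hsv)
    def reg(x0,x1,y0,y1): m=np.zeros((400,640),bool); m[y0:y1,x0:x1]=1; return m
    R=dict(side=dict(st=reg(340,425,90,222),ca=reg(240,300,140,205)),top=dict(st=reg(260,345,60,190),ca=reg(195,260,195,250)))[n]
    print(n,"table z",np.nanmedian(z[220:300,200:300]))
    m=R['st']&(abs(z-.369)<.006); print(" arm",m.sum(),box(P[m]))
    m=R['st']&(abs(z-.014)<.006)&(S<60); print(" base",m.sum(),box(P[m]))
    def col(nm,m):
        k,l,st,c=cv2.connectedComponentsWithStats(m.astype(np.uint8),connectivity=8)
        for j in range(1,k):
            if st[j,4]>3: print(" ",nm,st[j],c[j],np.nanmedian(P[l==j],0))
        j=1+np.argmax(st[1:,4]); cen[n,nm]=c[j]
    col("tab",R['ca']&(H>20)&(H<35)&(S>130)&(V>100))
    col("brass",R['st']&(H>10)&(H<22)&(S>120)&(V>80)&(z>.28))
    m=R['st']&(H<14)&(S>150)&(V>60)&(z<.28)
    if m.any(): col("gate",m)
    m=R['ca']&(V<60)&(z<.05); print(" tray",m.sum(),box(P[m]) )
    m=R['ca']&(z>.135)&(z<.2);print(" high",m.sum(),box(P[m]))
    m=R['ca']&(abs(z-.085)<.006);print(" ptop",m.sum(),box(P[m]),P[m].mean(0))
    if n=="top":
        for nm,r in(("brown",reg(215,255,145,185)),("amber",reg(405,440,145,180))):
            m=r&(abs(z-.1)<.008); print(nm,box(P[m]))
for k in("tab","brass"): print(k,tri(cen["side",k],cen["top",k]))
a=cv2.imread("pics/side0.png"); b=cv2.imread("pics/top0.png")
A=cv2.resize(a[80:225,235:435],None,fx=3.9,fy=3.9,interpolation=cv2.INTER_CUBIC)
cv2.imwrite("pics/cs.png",A)
cv2.imwrite("pics/ct.png",cv2.resize(b[55:255,190:360],None,fx=3,fy=3,interpolation=cv2.INTER_CUBIC))
E
python3 m.py
```

```text
side table z 0.0017366789024806928
 arm 1121 (array([750.2,  63.3]), array([170.4, 139.9]), 78.64)
 base 1608 (array([924.8, 349. ]), array([687.4, 190.6]), 66.87)
  tab [246 147  11  11  93] [251.6129 151.7419] [0.476  0.3068 0.1627]
  brass [350 142  13   8  86] [355.8721 145.5581] [0.6573 0.0126 0.3533]
  gate [395 144   4   3   9] [396.5556 145.1111] [0.938  0.2474 0.0917]
 tray 0 (array([0., 0.]), array([0., 0.]), 0.0)
 high 253 (array([512.2, 304.1]), array([ 48.3, 104.8]), 80.38)
 ptop 48 (array([560.6, 295.1]), array([96.6, 10.1]), 80.37) [0.5568 0.279  0.0859]
top table z -1.717736184847496e-05
 arm 1793 (array([751.7,  63.8]), array([169.8, 139.7]), 77.88)
 base 2057 (array([816.2, 117.2]), array([150.6, 150.8]), 79.19)
  tab [205 232   6  12  37] [207.4595 237.4595] [0.4766 0.3066 0.1706]
  brass [316 137  14  14 154] [322.2013 143.7143] [0.6578 0.0142 0.3515]
 tray 373 (array([559.5, 293.3]), array([101.5,  52.3]), 79.56)
 high 291 (array([512.2, 302.9]), array([ 46.4, 105. ]), 79.04)
 ptop 88 (array([560.7, 294.3]), array([95.2, 10.2]), 80.17) [0.5587 0.2873 0.0844]
brown (array([689.8, 276.3]), array([68.8, 70. ]), 76.99)
amber (array([ 695. , -260.7]), array([69.2, 70.4]), 16.54)
tab (array([0.4766, 0.3105, 0.1587]), np.float64(0.00013648905815745403))
brass (array([0.6583, 0.0137, 0.3516]), np.float64(0.0005629691451159375))
```

View pics/cs.png

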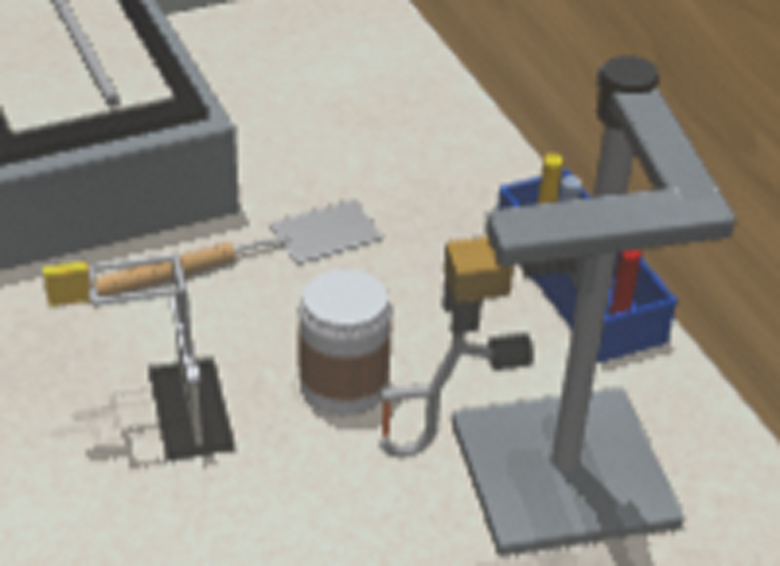

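View pics/ct.png

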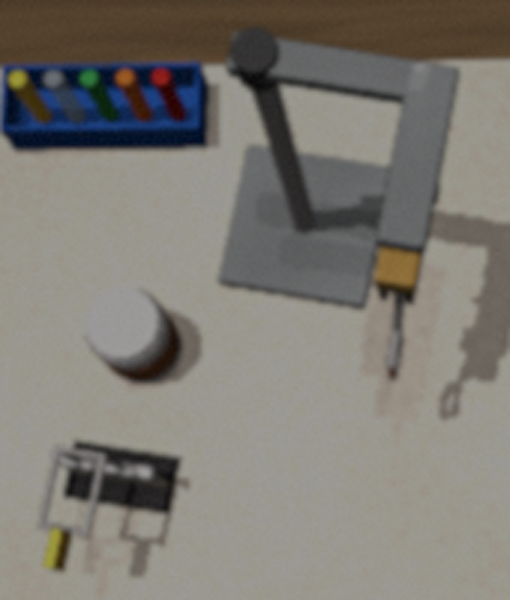

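The side crop shows the orange gate shut at crop (386,415), the hook below the brass carriage, and the yellow tab at (67,283). The top crop shows the hook in line with the arm at (393,350) and the carrier almost parallel to the stand's axes. Carrier yaw is about -10.3° and stand yaw about -11.3°. The tab is at about (0.4766, 0.309, 0.156).

Call:
play_rows:
  steps: "-194 -68 0 0 0 -0.06 1;-194 -68 0 0 0 -0.06 1;-194 -68 0 0 0 -0.06 1;-194 -68 0 0 0 -0.06 1;-194 -68 0 0 0 -0.06 1"

```text
clock: 0.52
tcp_pos: [0.3056, 0.4197, 0.2311]
eef_rot: [[-0.983, 0.182, -0.0], [0.182, 0.983, -0.0], [0.0, -0.0, -1.0]]
ft_force: [0.1, 0.8, -0.1]
gripper_width: 0.0855
gripper_force: 0.0
```

```bash
cat > g.py <<'E'
# python3 g.py x y z yawdeg : shift in tool mm / rad to reach a downward pose (tool y at angle 90+yaw)
import sys
from h import *
from scipy.spatial.transform import Rotation as Ro
x,y,z,w=map(float,sys.argv[1:5]); s=env.read_state(); R=np.array(s['eef_rot'])
a=np.radians(w); T=np.array([[-np.cos(a),-np.sin(a),0],[-np.sin(a),np.cos(a),0],[0,0,-1]])
print("t",s['clock'],"tcp",np.round(s['tcp_pos'],4),"F",np.round(s['ft_force'],2),"w",s['gripper_width'],s['gripper_force'])
print("shift",np.round(R.T@(np.array([x,y,z])-s['tcp_pos'])*1000,1),"rot",np.round(Ro.from_matrix(R.T@T).as_rotvec(),4))
E
python3 g.py 0.4766 0.309 0.231 -10.4
python3 - <<'E'
from h import *
np.set_printoptions(precision=4,suppress=True)
print("nose front",onplane("top",(321,180),.246))
f=np.load("pics/top0.npz");P=cloud("top",f['d'])
for r in(150,160,168,174,178): print(r,[ (c,P[r,c].round(3)) for c in range(316,328) if P[r,c,2]>.1][:6])
# straight edges of arm in top view (stand x axis): fit side edges at z=.369
z=P[...,2];m=(abs(z-.369)<.006);m[:85]=0;m[136:]=0;m[:,:312]=0;m[:,345:]=0
L=[];Rr=[]
for r in range(92,132):
    c=np.where(m[r])[0]; L.append(onplane("top",(c.min()-.5,r),.369));Rr.append(onplane("top",(c.max()+.5,r),.369))
for E in(L,Rr):
    E=np.array(E); q=np.polyfit(E[:,0],E[:,1],1); print(np.degrees(np.arctan(q[0])),np.polyval(q,.70))
E
```

```text
t 0.5167 tcp [0.3056 0.4197 0.2311] F [ 0.13  0.77 -0.08] w 0.08546536705840824 0.0
shift [-1.883e+02 -7.770e+01  1.000e-01] rot [-0.0005 -0.0002 -0.0013]
nose front [0.6028 0.0197 0.246 ]
150 [(316, array([0.647, 0.027, 0.342])), (317, array([0.647, 0.025, 0.341])), (318, array([0.649, 0.023, 0.337])), (319, array([0.648, 0.021, 0.338])), (320, array([0.647, 0.019, 0.342])), (321, array([0.647, 0.017, 0.342]))]
160 [(321, array([0.647, 0.019, 0.265])), (322, array([0.646, 0.017, 0.267])), (323, array([0.646, 0.014, 0.266]))]
168 [(320, array([0.632, 0.022, 0.248])), (321, array([0.631, 0.019, 0.251])), (322, array([0.631, 0.017, 0.249])), (323, array([0.64 , 0.015, 0.216]))]
174 [(319, array([0.616, 0.024, 0.252])), (320, array([0.616, 0.022, 0.25 ])), (321, array([0.617, 0.02 , 0.249])), (322, array([0.629, 0.018, 0.199]))]
178 [(319, array([0.611, 0.025, 0.234])), (320, array([0.611, 0.022, 0.233])), (321, array([0.618, 0.021, 0.202])), (322, array([0.619, 0.018, 0.199]))]
-10.72530995458001 0.024773187847898642
-10.793864750614764 -0.01184376410398591
```

Call:
play_rows:
  steps: "-188 -78 0 0 0 0 1;-188 -78 0 0 0 0 1;-188 -78 0 0 0 0 1;-188 -78 0 0 0 0 1;-188 -78 0 0 0 0 1"

```text
clock: 0.93
tcp_pos: [0.4767, 0.3085, 0.231]
eef_rot: [[-0.983, 0.183, -0.001], [0.183, 0.983, -0.0], [0.0, -0.0, -1.0]]
ft_force: [0.3, 0.6, 0.2]
gripper_width: 0.0852
gripper_force: 0.0
```

Call:
play_rows:
  steps: "0 0 35 0 0 0 1;0 0 65 0 0 0 1;0 0 80 0 0 0 1;0 0 80 0 0 0 1;0 0 80 0 0 0 1"

```text
clock: 1.35
tcp_pos: [0.4748, 0.3103, 0.1512]
eef_rot: [[-0.983, 0.182, -0.001], [0.182, 0.983, -0.0], [0.001, -0.001, -1.0]]
ft_force: [0.1, -0.3, -0.0]
gripper_width: 0.0855
gripper_force: 0.0
```

```bash
python3 g.py 0.4766 0.309 0.136 -10.4
```

```text
t 1.35 tcp [0.4748 0.3103 0.1512] F [ 0.14 -0.34 -0.  ] w 0.08554816352032693 0.0
shift [-2.  -0.9 15.2] rot [-0.0007 -0.0011 -0.0013]
```

Call:
play_rows:
  steps: "-2 -1 15 0 0 0 1;-2 -1 15 0 0 0 1;-2 -1 15 0 0 0 0.4;-2 -1 15 0 0 0 0.2;-2 -1 15 0 0 0 0.2"
  squeeze: 30

```text
clock: 1.77
tcp_pos: [0.477, 0.3093, 0.1375]
eef_rot: [[-0.983, 0.182, 0.002], [0.182, 0.983, 0.001], [-0.002, 0.001, -1.0]]
ft_force: [0.0, -0.1, 0.9]
gripper_width: 0.0515
gripper_force: 0.0
```

Call:
play_rows:
  steps: "0 0 0 0 0 0 0.05;0 0 0 0 0 0 0;0 0 0 0 0 0 0;0 0 0 0 0 0 0;0 0 0 0 0 0 0"
  squeeze: 110

```text
clock: 2.18
tcp_pos: [0.4769, 0.3091, 0.1367]
eef_rot: [[-0.983, 0.182, 0.001], [0.182, 0.983, 0.0], [-0.001, 0.0, -1.0]]
ft_force: [-0.6, -0.5, 3.1]
gripper_width: 0.0086
gripper_force: 107.2
```

```bash
python3 g.py 0.4766 0.309 0.136 -10.4
python3 - <<'E'
from h import *
for n,r in(("side",(120,210,220,320)),("top",(190,255,190,260))):
    p,d=env.read_camera(n);P=cloud(n,d);z=P[...,2];m=np.zeros(z.shape,bool);m[r[0]:r[1],r[2]:r[3]]=1
    m2=m&(abs(z-.0855)<.007);print(n,"ptop",box(P[m2]))
    m2=m&(p.max(2)<60)&(abs(z-.01)<.012);print(n,"tray",m2.sum(),box(P[m2]) if m2.any() else 0)
    cv2.imwrite(f"pics/g_{n}.png",cv2.resize(p[100:260,180:380,::-1],None,fx=4,fy=3.7))
E
```

```text
t 2.1833 tcp [0.4769 0.3091 0.1367] F [-0.57 -0.52  3.08] w 0.008629787564848177 107.17991352081299
shift [ 0.3 -0.1  0.7] rot [ 0.0004  0.0007 -0.0014]
side ptop (array([548.1, 420.8]), array([218.1, 355.6]), 3.73)
side tray 5 (array([578.4, 299.4]), array([ 34.8, 113.6]), 12.57)
top ptop (array([560.9, 293.5]), array([95.7, 10. ]), 79.23)
top tray 351 (array([527.8, 297.3]), array([102.9, 117.9]), 81.06)
```

View pics/g_side.png

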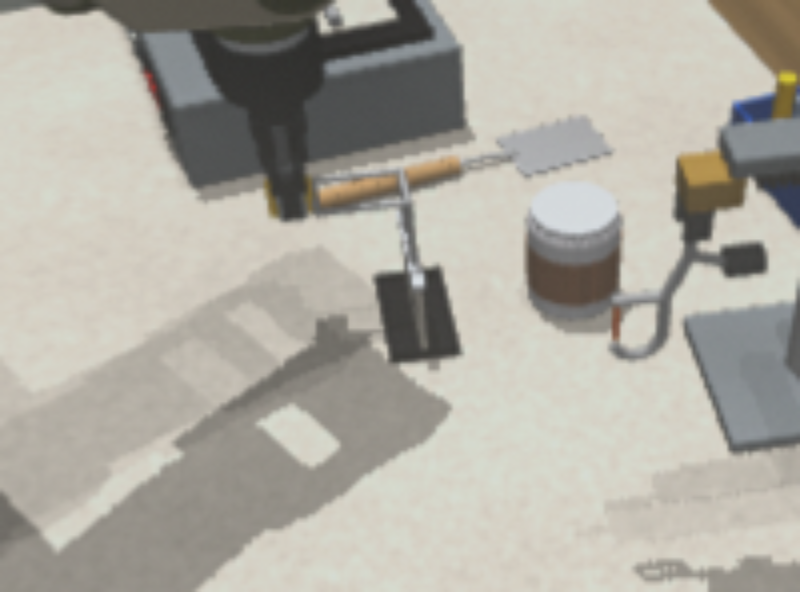

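The picture shows the gripper holding the tab at (290,195), the carrier still upright with its tray at (417,313), and the hook hanging at rest at (640,335). Lift next.

Call:
play_rows:
  steps: "0 0 -5 0 0 0 0;0 0 -15 0 0 0 0;0 0 -30 0 0 0 0;0 0 -45 0 0 0 0;0 0 -57 0 0 0.007 0"

```text
clock: 2.7
tcp_pos: [0.4765, 0.309, 0.1947]
eef_rot: [[-0.982, 0.189, -0.0], [0.189, 0.982, 0.0], [0.0, 0.0, -1.0]]
ft_force: [-0.2, 0.2, -2.0]
gripper_width: 0.0084
gripper_force: 107.1
```

```bash
python3 g.py 0.4727 0.0498 0.194 -10.8
```

```text
t 2.7 tcp [0.4765 0.309  0.1947] F [-0.18  0.24 -1.97] w 0.008369789404947394 107.10539102554321
shift [ -45.1 -255.3    0.7] rot [ 0.0001 -0.0001 -0.0012]
```

Call:
play_rows:
  steps: "-2 -12 0 0 0 0 0;-7 -40 0 0 0 0 0;-12 -70 0 0 0 0 0;-18 -100 0 0 0 0 0;-23 -130 0 0 0 0 0"

```text
clock: 3.12
tcp_pos: [0.4738, 0.175, 0.1928]
eef_rot: [[-0.982, 0.188, -0.002], [0.188, 0.982, -0.0], [0.001, -0.001, -1.0]]
ft_force: [1.1, -0.6, -2.6]
gripper_width: 0.0086
gripper_force: 107.4
```

Call:
play_rows:
  steps: "-5 -30 0 0 0 0 0;-10 -60 0 0 0 0 0;-15 -85 0 0 0 0 0;-19 -105 0 0 0 0 0;-21 -119 0 0 0 0 0"

```text
clock: 3.53
tcp_pos: [0.4721, 0.0537, 0.1929]
eef_rot: [[-0.982, 0.19, -0.002], [0.19, 0.982, -0.0], [0.001, -0.001, -1.0]]
ft_force: [0.6, 0.9, -3.1]
gripper_width: 0.0084
gripper_force: 107.4
```

Call:
play_rows:
  steps: "0 -2 0 0 0 0 0;0 -3 0 0 0 0 0;0 -4 0 0 0 0 0;0 -4 0 0 0 0 0;0 -4 0 0 0 0 0"

```text
clock: 3.95
tcp_pos: [0.472, 0.0528, 0.1932]
eef_rot: [[-0.982, 0.188, -0.0], [0.188, 0.982, 0.0], [0.0, 0.0, -1.0]]
ft_force: [0.3, 0.0, -2.6]
gripper_width: 0.0085
gripper_force: 107.5
```

```bash
python3 g.py 0.4727 0.0498 0.194 -10.8
python3 - <<'E'
from h import *
out=[]
for n in("side","top"):
    p,d=env.read_camera(n); np.savez(f"pics/{n}1.npz",p=p,d=d)
    c=p[100:250,260:400] if n=="side" else p[120:270,260:400]
    out.append(cv2.resize(c[:,:,::-1],(400,428),interpolation=cv2.INTER_CUBIC))
cv2.imwrite("pics/s1.png",np.hstack(out))
E
```

```text
t 3.95 tcp [0.472  0.0528 0.1932] F [ 0.27  0.01 -2.64] w 0.008497558902153535 107.49815225601196
shift [-1.3 -2.9 -0.8] rot [ 0.0001 -0.0003 -0.0003]
```

View pics/s1.png

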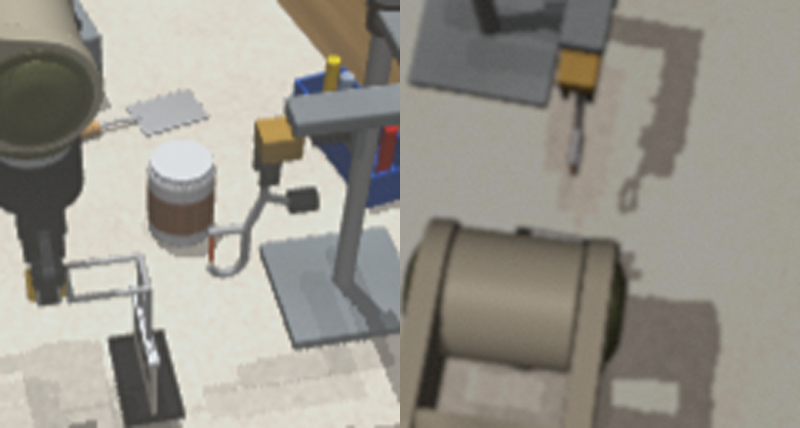

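The left part shows the carrier held upright with bar ends at crop (140,259) and (151,291), and the shut orange gate at (211,250). The right part, from the top camera, has the wrist hiding the bar and the hook nose at (574,170).

```bash
cat >> h.py <<'E'
A=np.radians(-10.8); O=np.array([.625,.0208,0]); RS=np.array([[np.cos(A),-np.sin(A),0],[np.sin(A),np.cos(A),0],[0,0,1]])
def st(p): return np.round((np.asarray(p)-O)@RS*1000,1)
def img(p,n):
    c=env.camera_info(n); q=(np.asarray(p,float)-c['xyz'])@c['orientation']; q=q*[1,-1,-1]
    return cv2.projectPoints(q.reshape(-1,1,3),np.zeros(3),np.zeros(3),c['intrinsics'],c['distortion'])[0][:,0]
def W(p): return O+RS@(np.asarray(p,float)/1000)
E
python3 - <<'E'
from h import *
s=env.read_state(); R=s['eef_rot']; t=s['tcp_pos']
print("tcp",st(t))
for uv in((309,190.8),(312.9,202)): print("bar end",st(onplane("side",uv,.2065)))
print("exp bar", st(t-R[:,0]*.085+[0,0,.0133]))
for nm,p in dict(gatebot=(-13,0,210),gatetop=(-13,0,246),bottom=(0,0,189),nose=(-15,0,246),brassfront=(21,0,328)).items(): print(nm,"side",img(W(p),"side").round(1),"top",img(W(p),"top").round(1))
f=np.load("pics/side1.npz");p=f['p'];P=cloud("side",f['d'])
h=cv2.cvtColor(p,cv2.COLOR_RGB2HSV)
m=(h[...,0]<14)&(h[...,1]>110)&(h[...,2]>70);m[:170]=0;m[205:]=0;m[:,:326]=0;m[:,340:]=0
v,u=np.where(m);print("gate px",len(u),u.mean(),v.min(),v.max(),[ (a,b) for a,b in zip(u,v)][:25]); print(st(np.nanmedian(P[m],0)))
for v in range(174,200,3): print(v,[(u,st(P[v,u]).tolist()) for u in range(328,350) if P[v,u,2]>.15])
E
```

```text
tcp [-156.2    2.8  193.3]
bar end [-70.9  19.9 206.5]
bar end [-68.4 -19.5 206.5]
exp bar [-71.2   2.7 206.6]
gatebot side [[333.3 192.2]] top [[320.  179.6]]
gatetop side [[333.8 181.9]] top [[319.5 176.1]]
bottom side [[338.1 197.3]] top [[321.2 176.5]]
nose side [[333. 182.]] top [[319.3 176.9]]
brassfront side [[349.4 154.2]] top [[321.1 152.5]]
gate px 6 333.5 184 188 [(np.int64(334), np.int64(184)), (np.int64(334), np.int64(185)), (np.int64(333), np.int64(186)), (np.int64(334), np.int64(186)), (np.int64(333), np.int64(187)), (np.int64(333), np.int64(188))]
[-12.9  -0.5 232.3]
174 [(347, [19.8, 3.2, 263.2]), (348, [20.8, -1.6, 267.5]), (349, [23.5, -1.0, 266.4])]
177 [(346, [16.9, 0.0, 256.8]), (347, [18.9, -1.8, 258.2]), (348, [21.7, -0.7, 256.6]), (349, [24.6, 0.5, 254.9])]
180 [(333, [-14.6, 1.8, 250.9]), (334, [-13.0, -1.3, 253.5]), (335, [-10.2, -0.2, 252.0]), (336, [-7.5, 0.4, 250.9]), (337, [-5.3, -0.5, 251.4]), (338, [-2.9, -0.8, 251.2]), (339, [-0.2, -0.0, 249.9]), (340, [2.8, 1.7, 247.7]), (341, [4.2, -2.2, 251.2]), (342, [6.2, -3.9, 252.4]), (343, [8.9, -3.3, 251.4])
[... 364 characters left out ...]
7, 226.1]), (345, [15.8, -0.8, 227.1]), (346, [17.8, -2.7, 228.6])]
189 [(333, [-14.0, 0.6, 221.1]), (334, [-11.4, 0.7, 220.4]), (344, [13.8, -0.7, 216.9]), (345, [16.0, -2.0, 217.8]), (346, [18.3, -2.9, 218.2])]
192 [(333, [-13.0, 3.3, 207.5]), (334, [-10.4, 3.3, 206.9]), (342, [9.4, 0.0, 206.4]), (343, [11.4, -1.8, 207.8]), (344, [13.8, -2.6, 208.2]), (345, [16.5, -2.3, 207.3])]
195 [(333, [-13.3, 0.9, 199.2]), (334, [-11.7, -2.9, 202.8]), (335, [-8.6, -0.9, 200.1]), (336, [-6.2, -1.6, 200.3]), (337, [-3.8, -2.3, 200.5]), (338, [-0.6, -0.2, 197.7]), (339, [1.6, -1.4, 198.6]), (340, [3.8, -3.1, 199.8]), (341, [6.8, -1.7, 197.8]), (342, [9.8, -0.2, 195.7]), (343, [11.8, -2.4, 197.5])]
198 []
```

Call:
play_rows:
  steps: "-8 -1 -2 0 0 0 0;-20 -2 -4 0 0 0 0;-33 -2 -4 0 0 0 0;-43 -2 -4 0 0 0 0;-46 -2 -4 0 0 0 0"

```text
clock: 4.47
tcp_pos: [0.5186, 0.0412, 0.1973]
eef_rot: [[-0.982, 0.189, 0.001], [0.189, 0.982, -0.0], [-0.001, -0.0, -1.0]]
ft_force: [-0.2, 0.4, -2.5]
gripper_width: 0.0085
gripper_force: 107.4
```

Call:
play_rows:
  steps: "-1 0 0 0 0 0 0;-2 0 0 0 0 0 0;-3 0 0 0 0 0 0;-4 0 0 0 0 0 0;-5 0 0 0 0 0 0"

```text
clock: 4.88
tcp_pos: [0.5217, 0.0407, 0.1974]
eef_rot: [[-0.982, 0.189, 0.0], [0.189, 0.982, -0.0], [-0.0, -0.0, -1.0]]
ft_force: [-0.0, -0.2, -2.8]
gripper_width: 0.0087
gripper_force: 107.4
```

```bash
cat > q.py <<'E'
from h import *
import sys
s=env.read_state();R=s['eef_rot'];t=s['tcp_pos']
print("t",s['clock'],"bar exp",st(t-R[:,0]*.085+[0,0,.0133]),"F stand",np.round(s['ft_force']@RS,2),"M",np.round(s['moment'],2),"w",s['gripper_width'],s['gripper_force'])
if len(sys.argv)>1:
    p,d=env.read_camera("side");np.savez(f"pics/{sys.argv[1]}.npz",p=p,d=d)
    cv2.imwrite(f"pics/{sys.argv[1]}.png",cv2.resize(p[130:230,280:400,::-1],(720,600),interpolation=cv2.INTER_CUBIC))
E
python3 q.py
```

```text
t 4.8833 bar exp [-2.020e+01  1.000e-01  2.108e+02] F stand [-0.   -0.18 -2.79] M [ 0.02  0.22 -0.02] w 0.00866541015317582 107.44420051574707
```

Now a slow push: about 18 mm at roughly 12 mm/s, slower near the stop.

Call:
play_rows:
  steps: "-1 0 0 0 0 0 0;-2 0 0 0 0 0 0;-3 0 0 0 0 0 0;-4 0 0 0 0 0 0;-5 0 0 0 0 0 0"

```text
clock: 5.3
tcp_pos: [0.5268, 0.0397, 0.1973]
eef_rot: [[-0.982, 0.189, -0.0], [0.189, 0.982, 0.0], [0.0, -0.0, -1.0]]
ft_force: [0.3, 0.0, -2.5]
gripper_width: 0.0086
gripper_force: 107.4
```

Call:
play_rows:
  steps: "-1 0 0 0 0 0 0;-2 0 0 0 0 0 0;-3 0 0 0 0 0 0;-4 0 0 0 0 0 0;-5 0 0 0 0 0 0"

```text
clock: 5.72
tcp_pos: [0.5318, 0.0387, 0.1973]
eef_rot: [[-0.982, 0.189, -0.0], [0.189, 0.982, -0.0], [0.0, -0.0, -1.0]]
ft_force: [0.3, -0.7, -3.0]
gripper_width: 0.0087
gripper_force: 107.4
```

Call:
play_rows:
  steps: "-1 0 0 0 0 0 0;-2 0 0 0 0 0 0;-3 0 0 0 0 0 0;-4 0 0 0 0 0 0;-4.5 0 0 0 0 0 0"

```text
clock: 6.13
tcp_pos: [0.5362, 0.0379, 0.1973]
eef_rot: [[-0.982, 0.189, 0.0], [0.189, 0.982, -0.0], [-0.0, 0.0, -1.0]]
ft_force: [0.1, -0.2, -3.0]
gripper_width: 0.0085
gripper_force: 107.4
```

Call:
play_rows:
  steps: "-0.5 0 0 0 0 0 0;-1 0 0 0 0 0 0;-1.5 0 0 0 0 0 0;-2 0 0 0 0 0 0;-2 0 0 0 0 0 0"

```text
clock: 6.55
tcp_pos: [0.5381, 0.0375, 0.1973]
eef_rot: [[-0.982, 0.189, 0.0], [0.189, 0.982, 0.0], [-0.0, 0.0, -1.0]]
ft_force: [-0.7, -0.3, -2.4]
gripper_width: 0.0086
gripper_force: 107.4
```

```bash
python3 q.py p1
```

```text
t 6.55 bar exp [ -3.5   0.  210.6] F stand [-0.58 -0.46 -2.44] M [ 0.04  0.22 -0.01] w 0.008570240847043175 107.44387865066528
```

View pics/p1.png

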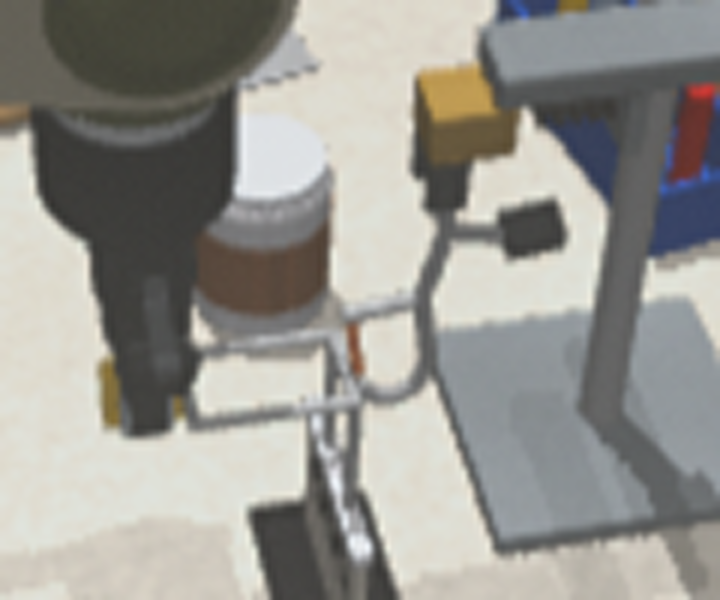

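The picture shows the bar resting against the shut gate at (352,345), with the hook swung back. I'll push the last couple of millimetres and then hold.

Call:
play_rows:
  steps: "-0.5 0 0 0 0 0 0;-1 0 0 0 0 0 0;-1.5 0 0 0 0 0 0;-1.5 0 0 0 0 0 0;-1.5 0 0 0 0 0 0"

```text
clock: 7.02
tcp_pos: [0.5396, 0.0372, 0.1973]
eef_rot: [[-0.982, 0.189, 0.0], [0.189, 0.982, -0.0], [-0.0, -0.0, -1.0]]
ft_force: [-0.2, -1.1, -2.5]
gripper_width: 0.0084
gripper_force: 107.4
```

Call:
play_rows:
  steps: "0 0 0 0 0 0 0;0 0 0 0 0 0 0;0 0 0 0 0 0 0;0 0 0 0 0 0 0;0 0 0 0 0 0 0"

```text
clock: 7.43
tcp_pos: [0.5395, 0.0372, 0.1973]
eef_rot: [[-0.982, 0.189, 0.0], [0.189, 0.982, 0.0], [-0.0, 0.0, -1.0]]
ft_force: [-0.0, -0.2, -3.0]
gripper_width: 0.0091
gripper_force: 107.4
```

```bash
for i in 1 2 3; do python3 q.py p2; done
python3 - <<'E'
from h import *
f=np.load("pics/p2.npz");P=cloud("side",f['d'])
for v in (176,179,182,184,186): print(v,[(u,st(P[v,u]).tolist()) for u in range(336,360) if .15<P[v,u,2]<.34])
def hk(p,th):
    x,z=p[0]-30,p[2]-315; return (30+x*np.cos(th)-z*np.sin(th),0,315+x*np.sin(th)+z*np.cos(th))
for th in(.1,.13,.16): print(th,[img(W(hk(q,th)),"side").round(1).tolist() for q in((17,0,246),(17,0,210),(0,0,189))])
E
```

```text
t 7.4333 bar exp [ -2.    0.  210.6] F stand [ 0.01 -0.16 -2.96] M [0.04 0.26 0.02] w 0.009074618137253439 107.44455456733704
t 7.4833 bar exp [ -2.1   0.  210.6] F stand [ 0.71  0.49 -4.31] M [0.02 0.24 0.02] w 0.008757083691387035 107.44458675384521
t 7.5333 bar exp [ -2.    0.  210.6] F stand [-0.32  0.23 -2.69] M [0.03 0.29 0.07] w 0.008268591083336491 107.44383573532104
176 [(350, [27.3, 1.7, 256.6]), (351, [29.5, 0.6, 257.3]), (352, [31.5, -1.0, 258.4]), (353, [34.5, 0.5, 256.4])]
179 [(343, [10.6, 2.9, 248.6]), (344, [13.1, 2.8, 248.2]), (345, [15.0, 0.8, 249.7]), (346, [17.9, 2.1, 247.9]), (347, [19.8, 0.0, 249.6]), (348, [22.8, 1.4, 247.7]), (349, [24.6, -0.9, 249.5]), (350, [26.2, -3.6, 251.8]), (351, [28.9, -3.3, 251.0])]
182 [(337, [-4.8, 0.3, 243.8]), (338, [-3.2, -2.8, 246.4]), (339, [-0.1, -0.7, 243.9]), (340, [1.8, -3.1, 245.8]), (341, [4.4, -2.7, 244.9]), (342, [7.2, -1.6, 243.3]), (343, [9.6, -2.1, 243.3]), (344, [12.2, -1.9, 242.7]), (349, [25.8, 1.0, 237.3]), (350, [26.8, -3.8, 241.7]), (351, [29.3, -4.1, 241.6]), (352, [32.4, -2.3, 239.2])]
184 [(336, [-1.5, 21.3, 215.9]), (338, [-2.0, 0.4, 236.2]), (339, [-0.2, -2.3, 238.5]), (350, [28.2, -0.8, 231.8]), (351, [30.3, -2.4, 232.9]), (352, [33.5, -0.3, 230.2])]
186 [(336, [-2.3, 17.4, 212.8]), (337, [-0.1, 15.8, 214.0]), (338, [-2.6, -2.8, 232.6]), (339, [0.3, -1.6, 230.9]), (350, [28.9, -0.2, 224.0]), (351, [31.4, -0.1, 223.5]), (352, [34.0, -0.3, 223.2])]
0.1 [[[348.6, 180.1]], [[349.1, 190.2]], [[342.9, 197.2]]]
0.13 [[[349.4, 180.0]], [[350.3, 190.0]], [[344.4, 197.2]]]
0.16 [[[350.2, 180.0]], [[351.6, 189.8]], [[345.9, 197.0]]]
```

Call:
play_rows:
  steps: "-0.5 0 0 0 0 0 0;-1 0 0 0 0 0 0;-1.2 0 0 0 0 0 0;-1.2 0 0 0 0 0 0;-1.2 0 0 0 0 0 0"

```text
clock: 8.0
tcp_pos: [0.5405, 0.0371, 0.1973]
eef_rot: [[-0.982, 0.189, -0.001], [0.189, 0.982, 0.0], [0.001, -0.0, -1.0]]
ft_force: [-0.6, 0.6, -1.6]
gripper_width: 0.0083
gripper_force: 107.5
```

Call:
play_rows:
  steps: "0 0 0 0 0 0 0;0 0 0 0 0 0 0;0 0 0 0 0 0 0;0 0 0 0 0 0 0;0 0 0 0 0 0 0"

```text
clock: 8.42
tcp_pos: [0.5407, 0.037, 0.1973]
eef_rot: [[-0.982, 0.189, -0.0], [0.189, 0.982, 0.0], [0.0, -0.0, -1.0]]
ft_force: [-3.2, 0.2, -3.1]
gripper_width: 0.0086
gripper_force: 107.4
```

```bash
for i in 1 2 3 4; do python3 q.py p3; done
```

```text
t 8.4167 bar exp [ -0.9   0.  210.6] F stand [-3.14 -0.45 -3.14] M [0.1  0.61 0.01] w 0.008609566539049823 107.44404315948486
t 8.4667 bar exp [ -0.9   0.  210.6] F stand [-2.16  0.17 -1.99] M [ 0.12  0.61 -0.04] w 0.008669426015785195 107.44381785392761
t 8.5167 bar exp [ -0.9   0.  210.6] F stand [-2.32 -1.16 -3.  ] M [0.09 0.59 0.  ] w 0.008537139398783668 107.44369268417358
t 8.5667 bar exp [ -0.9   0.  210.6] F stand [-2.38  0.86 -2.53] M [0.08 0.57 0.02] w 0.008923146218575217 107.44295239448547
```

Firm contact at 2.3 N, held for over 0.5 s with the gate shut. Now press through the gate.

Call:
play_rows:
  steps: "-2 0 0 0 0 0 0;-4 0 0 0 0 0 0;-6 0 0 0 0 0 0;-8 0 0 0 0 0 0;-10 0 0 0 0 0 0"

```text
clock: 9.03
tcp_pos: [0.5506, 0.0351, 0.1973]
eef_rot: [[-0.982, 0.189, -0.0], [0.189, 0.982, 0.0], [0.0, -0.0, -1.0]]
ft_force: [-3.9, 1.2, -2.8]
gripper_width: 0.0083
gripper_force: 107.5
```

Call:
play_rows:
  steps: "-2 0 0 0 0 0 0;-4 0 0 0 0 0 0;-6 0 0 0 0 0 0;-8 0 0 0 0 0 0;-10 0 0 0 0 0 0"

```text
clock: 9.45
tcp_pos: [0.5605, 0.0332, 0.1971]
eef_rot: [[-0.982, 0.189, -0.001], [0.189, 0.982, 0.0], [0.001, -0.0, -1.0]]
ft_force: [-3.6, 0.2, -4.8]
gripper_width: 0.0088
gripper_force: 107.4
```

```bash
python3 q.py p4;python3 q.py p5
python3 - <<'E'
from h import *
f=np.load("pics/p5.npz");P=cloud("side",f['d'])
for v in (150,176,179,182,184,186): print(v,[(u,st(P[v,u]).tolist()) for u in range(336,364) if .15<P[v,u,2]<.345])
E
```

```text
t 9.45 bar exp [ 19.3  -0.  210.3] F stand [-3.54 -0.44 -4.77] M [0.14 0.89 0.03] w 0.008847058091220389 107.39126801490784
t 9.5 bar exp [ 1.960e+01 -1.000e-01  2.103e+02] F stand [-3.02 -0.39 -5.59] M [0.17 0.86 0.04] w 0.008317924782447136 107.22730994224548
150 [(349, [22.0, 8.8, 332.9]), (350, [22.6, 3.2, 337.5]), (351, [22.3, -5.2, 344.4])]
176 [(350, [27.6, 2.6, 255.8]), (351, [28.5, -2.5, 260.3]), (352, [31.2, -1.8, 259.2]), (353, [33.7, -1.8, 258.8])]
179 [(344, [13.2, 3.2, 247.8]), (345, [15.7, 3.2, 247.3]), (346, [17.8, 1.6, 248.4]), (347, [19.5, -1.0, 250.6]), (348, [23.2, 2.7, 246.4]), (349, [25.1, 0.8, 247.8]), (350, [27.1, -0.8, 249.0]), (351, [29.1, -2.4, 250.1]), (352, [31.4, -3.2, 250.5])]
182 [(338, [-2.5, -0.5, 244.1]), (339, [-0.7, -3.1, 246.3]), (340, [2.2, -1.5, 244.1]), (341, [4.8, -1.3, 243.4]), (342, [7.3, -1.4, 243.1]), (343, [9.5, -2.4, 243.7]), (344, [12.7, -0.1, 240.9]), (350, [27.4, -1.9, 239.8]), (351, [30.1, -1.6, 239.0]), (352, [33.1, -0.2, 237.1])]
184 [(336, [-0.7, 24.2, 212.9]), (337, [1.1, 21.0, 215.7]), (338, [3.6, 20.7, 215.5]), (339, [6.9, 23.4, 212.3]), (340, [2.8, -0.4, 236.1]), (341, [5.8, 1.2, 234.1]), (342, [8.4, 1.4, 233.3]), (343, [16.8, 21.2, 212.5]), (344, [18.7, 18.8, 214.5]), (345, [21.6, 19.8, 212.9]), (350, [28.7, 0.6, 230.2]), (351, [30.6, -1.3, 231.8]), (352, [32.9, -2.3, 232.3])]
186 [(336, [-1.3, 20.8, 209.3]), (337, [0.4, 17.6, 212.1]), (338, [3.4, 19.0, 210.1]), (343, [10.7, -0.6, 228.0]), (344, [13.8, 1.1, 225.6]), (345, [16.1, 0.3, 226.0]), (350, [29.3, 1.1, 222.6]), (351, [31.0, -1.5, 224.9]), (352, [34.0, -0.1, 223.0]), (353, [37.5, 2.5, 219.8])]
```

View pics/p5.png

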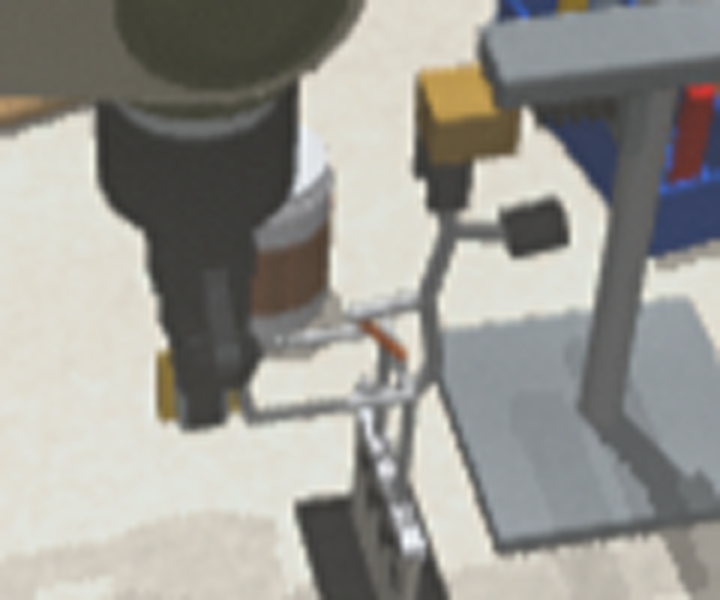

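The picture shows the orange gate pushed inwards at (385,340) and the bar inside the mouth past the tip. Now lower it.

Call:
play_rows:
  steps: "0 0 1.5 0 0 0 0;0 0 3 0 0 0 0;0 0 4.5 0 0 0 0;0 0 6 0 0 0 0;0 0 7.5 0 0 0 0"

```text
clock: 9.97
tcp_pos: [0.5607, 0.0332, 0.19]
eef_rot: [[-0.982, 0.189, 0.001], [0.189, 0.982, -0.0], [-0.001, 0.0, -1.0]]
ft_force: [0.0, -0.0, -2.2]
gripper_width: 0.0091
gripper_force: 107.5
```

Call:
play_rows:
  steps: "0 0 1 0 0 0 0;0 0 2 0 0 0 0;0 0 3 0 0 0 0;0 0 4 0 0 0 0;0 0 4 0 0 0 0"

```text
clock: 10.38
tcp_pos: [0.5604, 0.0332, 0.1858]
eef_rot: [[-0.982, 0.189, 0.0], [0.189, 0.982, -0.0], [-0.0, 0.0, -1.0]]
ft_force: [1.1, 0.3, -2.0]
gripper_width: 0.0088
gripper_force: 107.6
```

```bash
python3 q.py;python3 q.py p6;python3 q.py p7
```

```text
t 10.3833 bar exp [ 19.3   0.  199.1] F stand [ 1.04  0.5  -1.99] M [0.07 0.14 0.04] w 0.008822200402816206 107.63015985488892
t 10.3833 bar exp [ 19.3   0.  199.1] F stand [ 1.04  0.5  -1.99] M [0.07 0.14 0.04] w 0.008822200402816206 107.63015985488892
t 10.4333 bar exp [ 19.3  -0.  199.2] F stand [ 0.25 -0.29 -1.66] M [0.02 0.2  0.04] w 0.008841547271234866 107.62217044830322
```

View pics/p7.png

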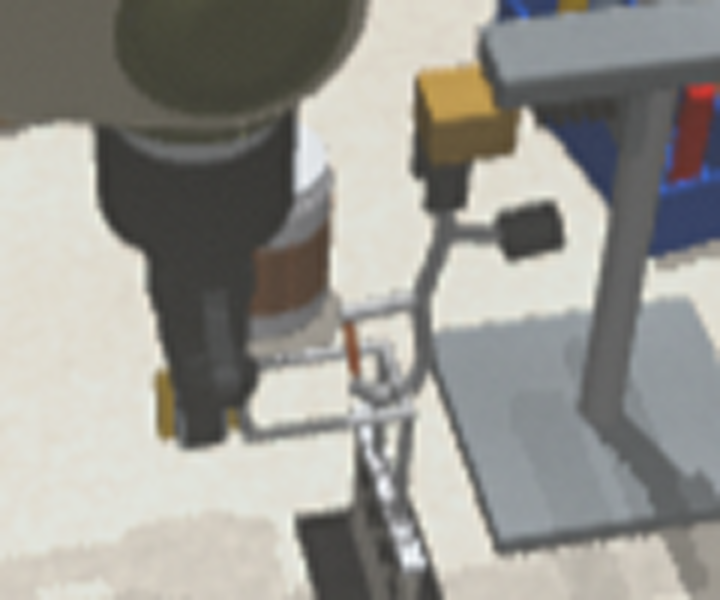

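The picture shows the gate snapped shut at (352,348) with the bar behind it. Lower onto the saddle.

Call:
play_rows:
  steps: "0 0 0.5 0 0 0 0;0 0 1 0 0 0 0;0 0 1.5 0 0 0 0;0 0 1.5 0 0 0 0;0 0 1.5 0 0 0 0"

```text
clock: 10.9
tcp_pos: [0.5607, 0.0332, 0.1848]
eef_rot: [[-0.982, 0.189, 0.002], [0.189, 0.982, -0.0], [-0.002, 0.0, -1.0]]
ft_force: [0.5, 0.8, 3.3]
gripper_width: 0.0085
gripper_force: 108.0
```

```bash
for i in 1 2 3 4; do python3 q.py x; done
```

```text
t 10.9 bar exp [ 19.6  -0.  198.3] F stand [0.35 0.85 3.27] M [-0.01 -0.21  0.  ] w 0.008480618116994052 108.01971316337585
t 10.95 bar exp [ 19.5   0.  198.3] F stand [0.7  0.52 2.54] M [-0.05 -0.34  0.01] w 0.008761784131371663 108.07494163513184
t 11.0 bar exp [ 19.5   0.  198.2] F stand [0.37 0.26 3.15] M [-0.06 -0.3   0.04] w 0.008411324118138212 108.1232750415802
t 11.05 bar exp [ 19.5   0.  198.2] F stand [ 0.42 -0.17  3.27] M [-0.05 -0.33 -0.01] w 0.008289391681110533 108.16683769226074
```

Call:
play_rows:
  steps: "0 0 -0.5 0 0 0 0;0 0 -1 0 0 0 0;0 0 -1 0 0 0 0;0 0 -1 0 0 0 0;0 0 -1 0 0 0 0"
  squeeze: 20

```text
clock: 11.52
tcp_pos: [0.5603, 0.0333, 0.1852]
eef_rot: [[-0.982, 0.189, -0.0], [0.189, 0.982, 0.0], [0.0, -0.0, -1.0]]
ft_force: [0.4, 1.2, 1.3]
gripper_width: 0.0081
gripper_force: 108.2
```

```bash
for i in 1 2 3; do python3 q.py x; done
```

```text
t 11.5167 bar exp [ 19.1  -0.  198.5] F stand [0.2  1.23 1.28] M [ 0.01 -0.17 -0.01] w 0.008141321879141732 108.15064072608948
t 11.5667 bar exp [ 19.1  -0.  198.5] F stand [-0.53 -0.07  1.83] M [-0.03 -0.13  0.01] w 0.008429136597840116 108.1493067741394
t 11.6167 bar exp [ 19.1  -0.  198.5] F stand [0.17 0.08 1.49] M [-0.02 -0.11 -0.02] w 0.008286761632233583 108.14750075340271
```

Call:
play_rows:
  steps: "0 0 -0.5 0 0 0 0;0 0 -0.5 0 0 0 0;0 0 -0.5 0 0 0 0.08;0 0 -0.5 0 0 0 0.1;0 0 -0.5 0 0 0 0.12"

```text
clock: 12.08
tcp_pos: [0.5602, 0.0333, 0.1857]
eef_rot: [[-0.982, 0.189, -0.0], [0.189, 0.982, 0.0], [0.0, -0.0, -1.0]]
ft_force: [0.4, -0.7, 0.1]
gripper_width: 0.0105
gripper_force: 0.0
```

```bash
for i in 1 2 3; do python3 q.py x; done
```

```text
t 12.0833 bar exp [ 19.   -0.  198.9] F stand [ 0.54 -0.63  0.09] M [ 0.02  0.05 -0.03] w 0.010524639030825778 0.0021065949113108218
t 12.1333 bar exp [ 19.1  -0.  199. ] F stand [-0.35  0.11  0.04] M [-0.    0.03 -0.05] w 0.010065508879191321 0.0
t 12.1833 bar exp [ 19.2  -0.  199.1] F stand [-0.29 -0.39 -0.63] M [-0.   -0.04  0.07] w 0.010212509352966253 0.00040323773248474026
```

Call:
play_rows:
  steps: "0 0 0 0 0 0 0.15;0 0 0 0 0 0 0.25;0 0 0 0 0 0 0.4;0 0 0 0 0 0 0.6;0 0 0 0 0 0 0.6"

```text
clock: 12.65
tcp_pos: [0.5603, 0.0332, 0.1859]
eef_rot: [[-0.982, 0.189, 0.0], [0.189, 0.982, -0.0], [-0.0, -0.0, -1.0]]
ft_force: [0.7, 1.0, 0.1]
gripper_width: 0.0507
gripper_force: 0.0
```

Call:
play_rows:
  steps: "0 0 0 0 0 0 0.6;1 0 -10 0 0 0 0.6;3 0 -25 0 0 0 0.6;6 0 -45 0 0 0 0.6;10 0 -65 0 0 0 0.6"

```text
clock: 13.07
tcp_pos: [0.5503, 0.0352, 0.2522]
eef_rot: [[-0.982, 0.189, -0.0], [0.189, 0.982, 0.0], [0.0, 0.0, -1.0]]
ft_force: [0.7, -0.9, -0.1]
gripper_width: 0.051
gripper_force: 0.0
```

Call:
play_rows:
  steps: "20 0 -10 0 0 0 0.6;50 0 -10 0 0 0 0.6;80 0 -10 0 0 0 0.6;110 0 -10 0 0 0 0.6;120 0 -10 0 0 0 0.6"

```text
clock: 13.48
tcp_pos: [0.4295, 0.0586, 0.2618]
eef_rot: [[-0.982, 0.188, 0.0], [0.188, 0.982, 0.0], [-0.0, 0.0, -1.0]]
ft_force: [1.8, -0.3, 0.6]
gripper_width: 0.0512
gripper_force: 0.0
```

Call:
play_rows:
  steps: "0 0 0 0 0 0 0.6;0 0 0 0 0 0 0.6;0 0 0 0 0 0 0.6;0 0 0 0 0 0 0.6;0 0 0 0 0 0 0.6"

```text
clock: 13.9
tcp_pos: [0.4335, 0.0575, 0.2606]
eef_rot: [[-0.982, 0.189, -0.0], [0.189, 0.982, 0.0], [0.0, -0.0, -1.0]]
ft_force: [0.5, -0.7, -0.5]
gripper_width: 0.051
gripper_force: 0.0
```

```bash
python3 q.py z1; sleep 1; python3 q.py z2; python3 q.py z3; python3 q.py z4
python3 - <<'E'
import numpy as np
a,b=[np.load(f"pics/z{i}.npz")['p'].astype(int) for i in(1,4)]
d=abs(a-b).max(2)[130:230,280:400];print("changed",(d>40).sum())
E
```

```text
t 13.9 bar exp [-110.     0.   273.8] F stand [ 0.64 -0.57 -0.53] M [ 0.02  0.01 -0.03] w 0.05103774846622892 0.0
t 13.95 bar exp [-1.102e+02  1.000e-01  2.738e+02] F stand [0.16 0.79 0.06] M [-0.02 -0.01 -0.02] w 0.05154885524619919 0.0
t 14.0 bar exp [-1.104e+02  1.000e-01  2.738e+02] F stand [-0.79 -0.03 -0.07] M [-0.07 -0.07 -0.02] w 0.05114235624921798 0.0
t 14.05 bar exp [-1.105e+02  1.000e-01  2.739e+02] F stand [ 1.   -1.06 -0.52] M [0.03 0.03 0.01] w 0.05157932845484616 0.0
changed 0
```

View pics/z4.png

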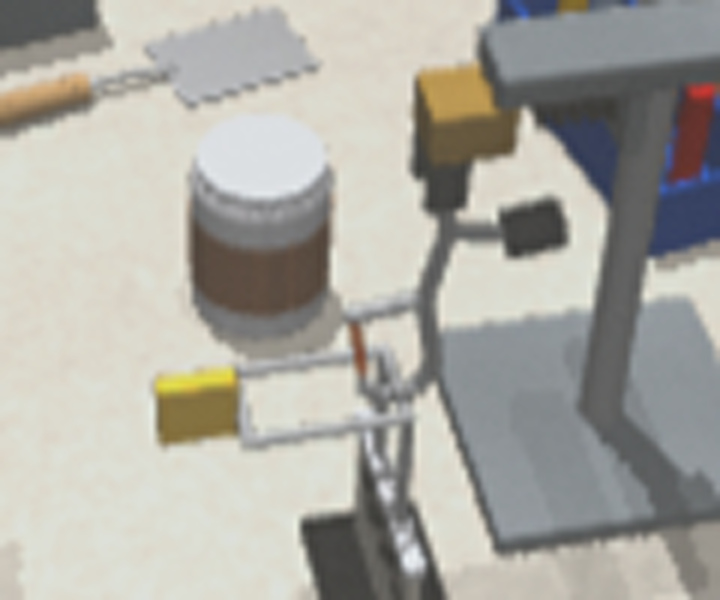

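The picture shows the carrier hanging on the hook with its tab free at (196,405), the gate shut at (357,350), and the robot clear. I'll wait a little and check that it is quiet.

Call:
play_rows:
  steps: "0 0 0 0 0 0 0.6;0 0 0 0 0 0 0.6;0 0 0 0 0 0 0.6;0 0 0 0 0 0 0.6;0 0 0 0 0 0 0.6"

```text
clock: 14.52
tcp_pos: [0.4327, 0.0578, 0.2608]
eef_rot: [[-0.982, 0.189, 0.0], [0.189, 0.982, -0.0], [-0.0, -0.0, -1.0]]
ft_force: [0.5, -0.6, 0.8]
gripper_width: 0.0509
gripper_force: 0.0
```

Call:
play_rows:
  steps: "0 0 0 0 0 0 0.6;0 0 0 0 0 0 0.6;0 0 0 0 0 0 0.6;0 0 0 0 0 0 0.6;0 0 0 0 0 0 0.6"

```text
clock: 14.93
tcp_pos: [0.4327, 0.0578, 0.2608]
eef_rot: [[-0.982, 0.189, -0.0], [0.189, 0.982, -0.0], [-0.0, -0.0, -1.0]]
ft_force: [-0.7, 0.3, 0.1]
gripper_width: 0.0511
gripper_force: 0.0
```

Run:
```python
from h import *
a=np.load("pics/z4.npz")['p'].astype(int);l=[]
for i in range(10):
    p,d=env.read_camera("side");h=cv2.cvtColor(p,cv2.COLOR_RGB2HSV)
    m=(h[...,0]>20)&(h[...,0]<35)&(h[...,1]>130)&(h[...,2]>80);m[:185]=0;m[210:]=0;m[:,:300]=0;m[:,325:]=0
    v,u=np.where(m);l.append((round(u.mean(),2),round(v.mean(),2),len(u)))
    P=cloud("side",d)[m]
print(l,st(np.nanmedian(P,0)),(abs(a-p).max(2)[130:230,280:400]>40).sum())
```

```text
[(np.float64(312.25), np.float64(196.3), 87), (np.float64(312.43), np.float64(196.33), 88), (np.float64(312.33), np.float64(196.2), 86), (np.float64(312.1), np.float64(196.34), 91), (np.float64(312.45), np.float64(196.22), 87), (np.float64(312.47), np.float64(196.22), 87), (np.float64(312.27), np.float64(196.19), 85), (np.float64(312.24), np.float64(196.15), 85), (np.float64(312.23), np.float64(196.1), 82), (np.float64(312.34), np.float64(196.25), 87)] [-65.5  -2.6 214. ] 0
```

```bash
python3 -c "
from bench import env
print(env.finish_job())"
```

```text
the job is handed in; nothing more can be done
None
```

The job is handed in: the carrier hangs quietly on the hook with the gate shut behind its bar, the robot is clear of everything and the spare and cans were not touched, but the hand-in returned no verdict.

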